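# Nest the gallipots in the sterilising cassette, close its two halves and latch it

### The job

Pack the gallipot set: lower the medium steel gallipot over the small one that already stands mouth down on its stud in the open hinged cassette, then the large one over both, all mouth down and flat on the cassette floor. Then swing the upper half of the cassette shut until the two halves meet edge to edge all round, and swing the front latch fully home. Leave the other things on the table where they are.

Things in the scene. Friction and masses are not known exactly. Their poses are not given: they have to be found in the camera images.
- cassette: fixed perforated steel cassette, lower half shell: 120 mm (own x) by 180 mm (own y), rim 26 mm above the table, sheet 2.5 mm, inner floor 6.5 mm above the table. Origin: centre of its underside on the table. x points from the latch side (near the robot) to the hinge side. Tweezers fixed along its near inner side. Closed it is 50 mm high.
- nest_spot (a point): point on the cassette's inner floor (6.5 mm above the table) at the middle of the silicone stud (31 mm wide, 4 mm high) where the nest stands; 6 mm to +x and 26 mm to +y of the cassette's centre. Axes as the cassette's.
- cassette_lid (a joint): angle of the upper half shell about its hinge, rad: 0 = shut, rims together; about 1.57 = standing upright; at the start it leans back at 1.75 to 2.1. The hinge is stiff (0.34 Nm): it stays where it is left.
- lid_hinge (a point): point on the hinge axis in the middle of the far side, 26 mm above the table, 62 mm from the cassette's centre. The axis runs along the cassette's y. Axes of this point turn with the lid: its -x runs along the lid from hinge to free edge, its z to the lid's outside.
- lid_edge (a point): middle of the lid's free edge on the lid's outer face: 122 mm from the hinge along the lid and 24 mm (the lid's depth) to its outside. The lid is 180 mm wide along y. Its outer face, seen from behind when open, is flat.
- cassette_latch (a joint): angle of the latch about its pin on the lid's front wall, rad: 0 = home, hanging flat before the front wall with its hook under the keeper lug; 1.57 = standing straight out. At the start 1.2 to 1.7; stiff, stays where it is left.
- latch_pin (a point): middle of the latch's pin; with the lid shut it is 34 mm above the table and 64 mm in front of the cassette's centre (own -x). The pin runs along the cassette's y.
- latch_lip (a point): middle of the outer end of the latch's thumb lip, 31 mm from the pin; the latch is a 34 mm wide, 2.5 mm thick steel plate. Home, the lip is about 5 mm above the table and 74 mm in front of the cassette's centre.
- gallipot_small: round steel cup standing mouth down on the stud in the cassette: 42 mm across the mouth, 36 mm across the foot (which is up), 26 mm high, wall 2.5 mm. Origin: centre of the mouth plane; z up towards the foot.
- gallipot_medium: round steel cup standing mouth down on the table: 55 mm across the mouth, 49 mm across the foot (up), 31 mm high, wall 2.5 mm. Origin: centre of the mouth plane; z up towards the foot.
- gallipot_large: round steel cup standing mouth down on the table: 68 mm across the mouth, 62 mm across the foot (up), 36 mm high, wall 2.5 mm. Origin: centre of the mouth plane; z up towards the foot.
- white_cup: bystander: white plastic cup, 49 mm across, 43 mm high, mouth up
- kidney_dish: bystander: kidney dish 148 x 56 mm, 33 mm high
- curved_clamp: bystander: small steel clamp with ring handles, 147 mm long, lying flat
- tip_cap: bystander: small cap 28 x 11 mm, lying on the table
- blue_marker: bystander: marker pen, 135 mm long, 12 mm thick
- scissors: bystander: scissors, 192 mm long, lying flat

How it is judged:
By the outcome, as a careful person would: the job done as asked, in the order asked, and still so for the second after the job is handed in, with the robot touching nothing.
It also fails if it takes over 64 s, if anything falls off the work surface, if the arm or the gripper's body presses on something with over 40 N, if the wrist force passes 120 N, or if a joint passes its speed limit or range.

### The arm

A 7-joint arm with a two-finger parallel gripper is mounted at the origin on a cart in front of the work surface, level with it; the furniture and walls round the work are solid. World frame = base frame: x ahead of the robot, y to its left, z up, the work surface at z = 0. Lengths are in m, angles in rad, forces in N, time in s.
With the tool pointing down it reaches from about 0.425 to 0.8 m from the base axis. Payload 8.3 kg.
Tool frame: the origin (TCP) lies on the centre line of the jaws, within the pads' length; the fingertips stand 14 mm ahead of it and the grasp point (between the pads) lies 5 mm behind it; z points along the fingers, y is the line along which they close (so a half turn about z gives the same grasp; the last joint's range is limited). The gripper opens to 85 mm and grips with 20 to 120 N. Pads are 22 mm wide; open, the fingers measure 114 mm over their backs; the gripper's body (76 mm by 85 mm) begins 54 mm behind the grasp point. The pads swing forward as they close: fully open they stand 13 mm farther back than shut.
Start: joints at [-1.257, 0.383, 0.016, 1.37, -0.006, 1.388, -0.046], TCP at [0.23, 0.581, 0.225] pointing down, gripper open.
Joint ranges: [-2.95, 2.95], [-0.25, 2.06], [-1.52, 1.56], [0.18, 2.33], [-1.44, 4.58], [0.02, 2.06], [-3.01, 3.01]. Speed limits (rad/s): [2.39, 2.39, 3.01, 3.01, 3.14, 3.14, 3.14].

### API

Orientations are given as a unit quaternion [x, y, z, w].
In Python, from rig import monitor, imaging, manip gives the robot as it stands. The module is installed in compiled form; this text tells all that it offers.
- The arm moves only by the tool jog_arm, never from a script. Its argument "plan" is a list of rows, each a list of 5 numbers: the shift along the tool's x, y, z in cm, then the turn about the tool's z in rad, then the closure, from -1 (fully open) to 1 (shut). In form: [[tx, ty, tz, spin, jaw], ...]. A call has 1 to 5 rows; each row is the pose to reach, as a shift and turn from the pose commanded when the call began, along the tool's axes at that moment; what a row does not reach only later rows make up. A row lasts 1/10 s, in which the tool goes at most 50 mm and 8.59 degrees, less where a joint would pass 70% of its speed; a pose out of reach is approached as far as the arm can. A call with a gripper value outside its range is refused whole. The fingers move at their own pace and stop on an object; "force" is the grip in N (left out, the last holds). Time passes only in rows, so rows that repeat a pose let the fingers close. It gives the time, the measured TCP pose, the force, the opening and the grip force at its end, in the units of the state.
- monitor.get_state(): the state, without advancing time (a new reading comes with each control period).
- imaging.snapshot(name): name is "scene" or "top" or "wrist"; returns a dict with "pixels" (400x640x3 uint8, blue, green, red), "fx", "fy", "cx", "cy" (pixels), "cam_to_world" (4x4, takes a point from camera to world coordinates). Camera axes: x right, y up, looking along -z (the intrinsics and any distortion apply to the point x, -y, -z); pixel columns grow to the right and rows downward; lengths in m; the calibration is good to about 2 mm. A picture is of the moment at which its call begins. There is no depth.
- manip.hand_in(): hands the job in; it is judged then, once.
The state is a dict: "time_s": time; "joints": joint angles; "joint_vel": joint speeds; "joint_torque": joint torques, N m; "position": TCP position; "ee_rot": TCP orientation; "wrist_force": force on the tool from outside, world axes, zero at the start; "torque": the same for the moment, N m; "grip_width": finger opening in m; "grip_force": force on a finger pad.
Only numpy, scipy, OpenCV 4.12 (cv2) and the standard library are available. Lean on these libraries where they do the work, as an engineer would, in place of code of your own. Each camera call takes 0.05 s, during which the arm holds its last target. There are 200 camera calls.

## Working session

There is one attempt and no reset: what is moved stays moved. The work goes in short steps, Python scripts to look and compute and a tool call to move; the robot and the scene stay as the last step left them, time stands still between calls to the robot, and variables do not carry over. Pictures are saved under pics/ and viewed, at most 10 in all, crops included, and the job is handed in when it is done.

Besides the shell and the picture viewer there is one more tool, called after "Emit:" as name(argument=value, ...), one argument or row to a line, values as JSON. jog_arm: Moves the arm, as the interface text tells. Its arguments: {"type":"object","properties":{"plan":{"type":"array","items":{"type":"array","items":{"type":"number"}}},"force":{"type":"number"}},"required":["plan"]}

```bash
mkdir -p pics; cat > h.py <<'E'
import numpy as np, cv2
from rig import monitor, imaging, manip
from scipy.spatial.transform import Rotation as R
def snap(n,f=None):
    s=imaging.snapshot(n)
    if f: cv2.imwrite('pics/'+f+'.png',s['pixels'])
    return s
def ray(s,u,v):
    d=np.array([(u-s['cx'])/s['fx'],-(v-s['cy'])/s['fy'],-1.0]); T=np.array(s['cam_to_world'])
    return T[:3,3],T[:3,:3]@d
def onz(s,u,v,z):
    o,d=ray(s,u,v); return o+d*(z-o[2])/d[2]
def tri(s1,p1,s2,p2):
    o1,d1=ray(s1,*p1);o2,d2=ray(s2,*p2)
    k=np.linalg.lstsq(np.c_[d1,-d2],o2-o1,rcond=None)[0]
    a,b=o1+k[0]*d1,o2+k[1]*d2
    return (a+b)/2,np.linalg.norm(a-b)
def proj(s,p):
    T=np.array(s['cam_to_world']); c=T[:3,:3].T@(np.asarray(p)-T[:3,3])
    return s['cx']+s['fx']*c[0]/-c[2], s['cy']-s['fy']*c[1]/-c[2]
E
python3 - <<'E'
from h import *
import pickle
a=snap('scene','s0');b=snap('top','t0');c=snap('wrist','w0')
pickle.dump((a,b,c),open('v0.pkl','wb'))
for s in (a,b,c): print({k:np.round(s[k],3) for k in s if k!='pixels'})
print(monitor.get_state())
E
```

```text
{'fx': np.float64(428.265), 'fy': np.float64(428.265), 'cx': np.float64(314.923), 'cy': np.float64(206.513), 'cam_to_world': array([[ 0.896,  0.209, -0.391,  0.107],
       [-0.443,  0.442, -0.78 , -0.61 ],
       [ 0.01 ,  0.872,  0.489,  0.54 ],
       [ 0.   ,  0.   ,  0.   ,  1.   ]])}
{'fx': np.float64(437.418), 'fy': np.float64(437.418), 'cx': np.float64(315.175), 'cy': np.float64(190.77), 'cam_to_world': array([[-0.019,  0.982, -0.188,  0.317],
       [-1.   , -0.022, -0.011,  0.175],
       [-0.015,  0.187,  0.982,  1.061],
       [ 0.   ,  0.   ,  0.   ,  1.   ]])}
{'fx': np.float64(315.056), 'fy': np.float64(315.056), 'cx': np.float64(317.338), 'cy': np.float64(193.267), 'cam_to_world': array([[ 0.368, -0.884, -0.288,  0.156],
       [ 0.93 ,  0.35 ,  0.116,  0.61 ],
       [-0.002, -0.31 ,  0.951,  0.373],
       [ 0.   ,  0.   ,  0.   ,  1.   ]])}
{'time_s': 0.15, 'joints': array([-1.25691312,  0.38405331,  0.01636479,  1.3709137 , -0.00633114,
        1.38825291, -0.0464979 ]), 'joint_vel': array([ 0.00197295, -0.00246244,  0.0004034 , -0.00456896, -0.00187051,
        0.00192764,  0.00051658]), 'joint_torque': array([ 2.29643694e-03, -6.28162336e+01,  8.45800973e-01, -3.72164905e+01,
        1.67490105e-02,  1.10494849e-02,  4.50354992e-05]), 'position': array([0.22974833, 0.5807867 , 0.22390293]), 'ee_rot': array([ 1.87244674e-01,  9.82312989e-01, -7.74142732e-04, -1.57419466e-04]), 'wrist_force': array([ 0.41727245,  0.08656428, -0.12193909]), 'torque': array([-0.00715416, -0.01758656,  0.02472366]), 'grip_force': 0.0, 'grip_width': 0.08538869855956159}
```

View pics/s0.png

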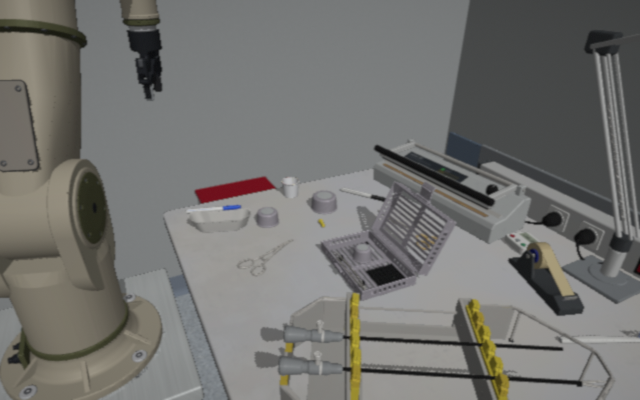

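View pics/t0.png

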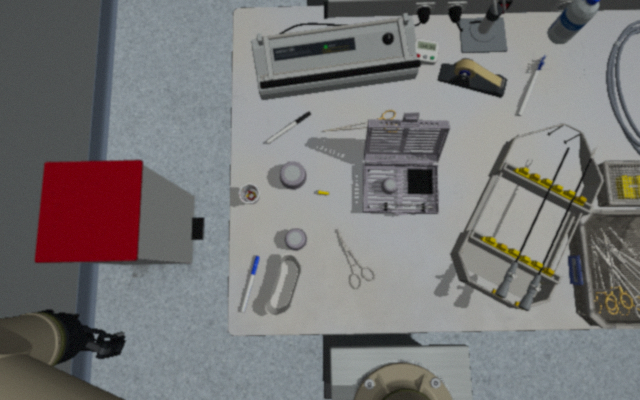

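The scene view shows the cassette (320–455, 185–297), large pot (323,201) and medium pot (267,217). In the top view the large pot is at (292,175), the medium at (296,239), and the cassette spans 363–438 × 163–213, with the small pot at (390,184). I'll enlarge both for precise pixel picks.

```bash
python3 - <<'E'
from h import *
import pickle
a,b,c=pickle.load(open('v0.pkl','rb'))
t=cv2.resize(b['pixels'][100:260,260:460],None,fx=4,fy=4,interpolation=cv2.INTER_CUBIC)[:600]
s=cv2.resize(a['pixels'][170:310,250:460],None,fx=3.8,fy=3.8,interpolation=cv2.INTER_CUBIC)
for im,k,u0,v0 in((t,4,260,100),(s,3.8,250,170)):
    for u in range(u0,u0+210,20): cv2.putText(im,str(u),(int((u-u0)*k),10),0,.35,(0,0,255)); cv2.line(im,(int((u-u0)*k),12),(int((u-u0)*k),18),(0,0,255))
    for v in range(v0,v0+160,20): cv2.putText(im,str(v),(0,int((v-v0)*k)),0,.35,(0,0,255))
cv2.imwrite('pics/t1.png',t);cv2.imwrite('pics/s1.png',s)
print(t.shape,s.shape)
E
```

```text
(600, 800, 3) (532, 798, 3)
```

View pics/t1.png

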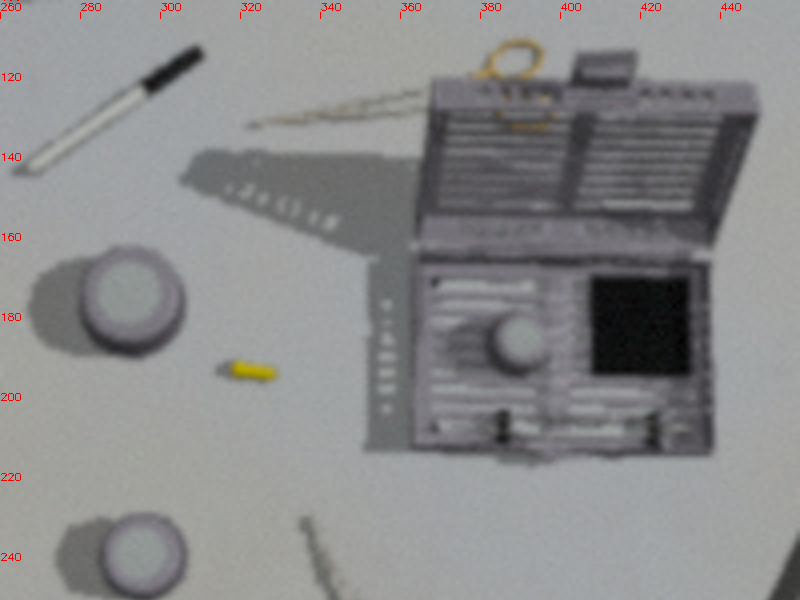

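View pics/s1.png

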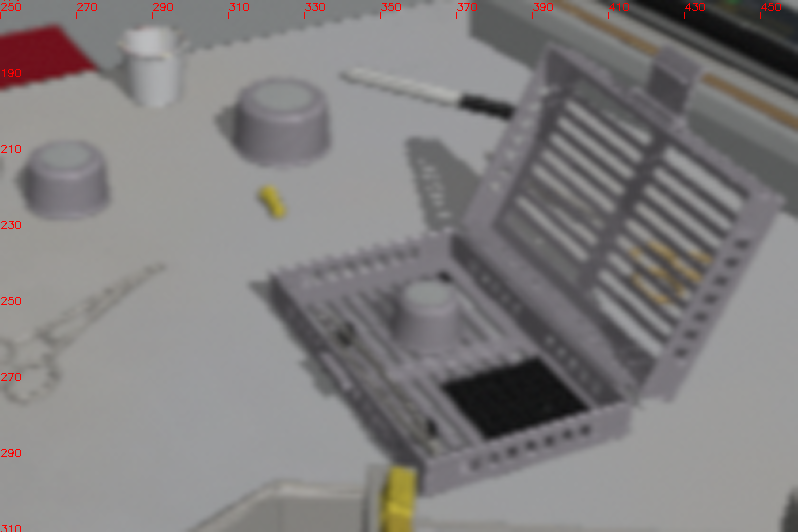

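Top picks: large foot (292,173.3), medium foot (295.2,238.3), small foot (390.5,184.5), rim corners (364.5,163.8), (438,164.5), (363.3,212), (438.3,213.3). Scene picks: feet (324.5,195.8), (268.2,210.8), (362.6,246.8); rim corners (321.6,242.4), (369.7,231.3), (361.8,292.4), (416.3,275.3). The lid's latch sits at the top of its free edge.

```bash
python3 - <<'E'
from h import *
import pickle
a,b,c=pickle.load(open('v0.pkl','rb'))
P=dict(large=((292,173.3),(324.5,195.8),.036),med=((295.2,238.3),(268.2,210.8),.031),small=((390.5,184.5),(362.6,246.8),.0325),
FL=((364.5,163.8),(369.7,231.3),.026),FR=((438,164.5),(416.3,275.3),.026),NL=((363.3,212),(321.6,242.4),.026),NR=((438.3,213.3),(361.8,292.4),.026),
lidTL=((367.5,120),(393,182),0),lidTR=((449.5,121.5),(455,222),0),box=((140,162),(275,190),0))
W={}
for k,(t,s,z) in P.items():
    p,e=tri(b,t,a,s); q=onz(b,*t,z); W[k]=q
    print(k,np.round(p,4),round(e,4),'plane top',np.round(q,4),'scene',np.round(onz(a,*s,z),4),'r',round(np.hypot(*q[:2]),3))
c4=np.mean([W[k] for k in('FL','FR','NL','NR')],0); d=W['FL']+W['NL']-W['FR']-W['NR']; yaw=np.arctan2(-d[0],d[1])
print(c4,yaw, np.linalg.norm(W['FL']-W['FR']),np.linalg.norm(W['FL']-W['NL']))
print('nest',c4[:2]+np.array([[np.cos(yaw),-np.sin(yaw)],[np.sin(yaw),np.cos(yaw)]])@[.006,.026])
st=monitor.get_state(); M=R.from_quat(st['ee_rot']).as_matrix();print(M.round(3))
T=np.array(c['cam_to_world']);print('cam in tool',M.T@(T[:3,3]-st['position']))
E
```

```text
large [0.5592 0.2414 0.0315] 0.002 plane top [0.5572 0.2415 0.036 ] scene [0.5563 0.2339 0.036 ] r 0.607
med [0.4033 0.2353 0.0289] 0.0037 plane top [0.4014 0.2357 0.031 ] scene [0.4039 0.2315 0.031 ] r 0.466
small [0.5262 0.0053 0.0315] 0.0019 plane top [0.5251 0.0059 0.0325] scene [0.5265 0.004  0.0325] r 0.525
FL [0.5819 0.0641 0.0204] 0.0027 plane top [0.5792 0.0653 0.026 ] scene [0.5784 0.0568 0.026 ] r 0.583
FR [ 0.5742 -0.1133  0.025 ] 0.0013 plane top [ 0.5734 -0.1127  0.026 ] scene [ 0.5741 -0.1143  0.026 ] r 0.584
NL [0.4635 0.0717 0.0201] 0.0036 plane top [0.461  0.0729 0.026 ] scene [0.4613 0.0637 0.026 ] r 0.467
NR [ 0.4557 -0.1066  0.0214] 0.0021 plane top [ 0.4541 -0.1049  0.026 ] scene [ 0.4536 -0.1112  0.026 ] r 0.466
lidTL [0.6461 0.0692 0.1311] 0.0145 plane top [0.7004 0.0503 0.    ] scene [0.8068 0.2856 0.    ] r 0.702
lidTR [ 0.646  -0.1168  0.1282] 0.0003 plane top [ 0.6913 -0.157   0.    ] scene [0.8135 0.0367 0.    ] r 0.709
box [ 0.6274  0.7069 -0.1766] 0.0479 plane top [0.6035 0.6264 0.    ] scene [0.4803 0.3831 0.    ] r 0.87
[ 0.51694776 -0.01982383  0.026     ] -0.035828721249169165 0.17810337587645972 0.1184647262007471
nest [0.52387525 0.00594456]
[[-0.93   0.368 -0.001]
 [ 0.368  0.93  -0.001]
 [ 0.    -0.002 -1.   ]]
cam in tool [ 7.90994780e-02 -1.61981202e-05 -1.49546817e-01]
```

Top/scene triangulations agree with the given heights and sizes within a few mm (rim 178 × 118 mm, heights 29–32 mm for the pots; all within reach). Cassette centre ≈ (0.517,-0.020), yaw ≈ -0.036. I'm moving above the medium pot.

Emit:
jog_arm(
  plan=[
    [-3, -2.6, 0, 0, -1],
    [-6, -5.2, 0, 0, -1],
    [-9, -7.8, 0, 0, -1],
    [-12, -10.4, 0, 0, -1],
    [-14.4, -13, 0, 0, -1],
  ],
  force=30,
)

```text
time_s: 0.65
position: [0.3172, 0.4052, 0.2244]
ee_rot: [0.188, 0.982, -0.0, 0.0]
wrist_force: [1.8, -0.4, -0.6]
grip_width: 0.0856
grip_force: 0.0
```

Emit:
jog_arm(
  plan=[
    [-3, -2.6, 1, -0.1, -1],
    [-6, -5.2, 2, -0.2, -1],
    [-9, -7.8, 4, -0.3, -1],
    [-12, -10.4, 6, -0.34, -1],
    [-14.4, -13, 7, -0.34, -1],
  ],
)

```text
time_s: 1.15
position: [0.4021, 0.2309, 0.153]
ee_rot: [0.018, 1.0, -0.001, -0.001]
wrist_force: [-0.5, -0.2, 0.4]
grip_width: 0.0853
grip_force: 0.0
```

Emit:
jog_arm(
  plan=[
    [0, 0, 0, 0, -1],
    [0, 0, 0, 0, -1],
  ],
)

```text
time_s: 1.35
position: [0.4021, 0.2328, 0.1545]
ee_rot: [0.019, 1.0, -0.0, -0.0]
wrist_force: [0.1, 0.3, 0.8]
grip_width: 0.0851
grip_force: 0.0
```

```bash
python3 - <<'E'
from h import *
import pickle
s=snap('wrist','w1');st=monitor.get_state();pickle.dump((s,st),open('w1.pkl','wb'))
print(st['time_s'],st['position'],R.from_quat(st['ee_rot']).as_matrix().round(3))
print(proj(s,[.4025,.234,.031]))
E
```

```text
1.4 [0.4018665  0.23400417 0.15482449] [[-0.999  0.037 -0.   ]
 [ 0.037  0.999  0.   ]
 [ 0.     0.    -1.   ]]
(np.float64(319.1702832075752), np.float64(183.27969537982506))
```

View pics/w1.png

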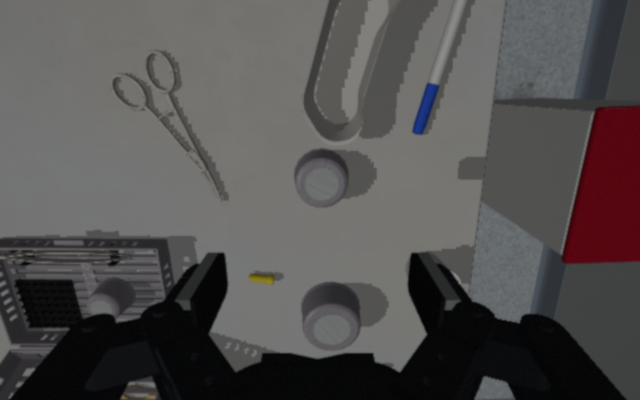

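The wrist view shows the medium's foot disc at (323,186), the large's at (331,333), and the small pot near (110,295). Free space around the medium is adequate for jaws along y. Refining with disc masks.

```bash
cat >> h.py <<'E'
def disc(s,u,v,z,rad):
    # brightest-disc centroid: contour of the foot face round the guess, then ray to z
    g=cv2.GaussianBlur(cv2.cvtColor(s['pixels'],cv2.COLOR_BGR2GRAY),(3,3),0)
    w=int(rad); x0,y0=int(u)-w,int(v)-w; c=g[y0:y0+2*w,x0:x0+2*w]
    t,m=cv2.threshold(c,0,255,cv2.THRESH_OTSU)
    cs,_=cv2.findContours(m,cv2.RETR_EXTERNAL,cv2.CHAIN_APPROX_NONE)
    q=max(cs,key=cv2.contourArea); (ex,ey),ax,an=cv2.fitEllipse(cv2.convexHull(q))
    return onz(s,ex+x0,ey+y0,z),(ex+x0,ey+y0),ax
E
python3 - <<'E'
from h import *
import pickle
s,st=pickle.load(open('w1.pkl','rb')); a,b,c=pickle.load(open('v0.pkl','rb'))
for n,u,v,z,r in(('med',323,186,.031,20),('large',331,333,.036,24)):
    for rr in(r-2,r,r+2):
        p,e,ax=disc(s,u,v,z,rr); print(n,p.round(4),np.round(e,1),np.round(ax,1))
print(onz(s,323,186,.031),onz(s,331,333,.036),onz(s,112,296,.0325))
print('2-view heights',tri(s,(323,186),b,(295.2,238.3)),tri(s,(331,333),b,(292,173.3)))
E
```

```text
med [0.4031 0.2359 0.031 ] [321.3 183.8] [32.4 33.8]
med [0.4031 0.2359 0.031 ] [321.3 183.8] [32.4 33.8]
med [0.4031 0.2359 0.031 ] [321.3 183.8] [33.2 34.5]
large [0.5597 0.2407 0.036 ] [331.3 329.3] [29.7 36.8]
large [0.5638 0.2366 0.036 ] [327.5 332.6] [51.  77.9]
large [0.5648 0.238  0.036 ] [328.9 333.3] [56.6 67.4]
[0.40519768 0.23736697 0.031     ] [0.56445979 0.24023449 0.036     ] [0.51280176 0.01935609 0.0325    ]
2-view heights (array([0.40051429, 0.23608539, 0.04553571]), np.float64(0.0024589099418842117)) (array([0.55456651, 0.24041165, 0.04705287]), np.float64(0.0007321502947658172))
```

Emit:
jog_arm(
  plan=[
    [-0.2, 0.15, 4, 0, -1],
    [-0.2, 0.15, 8, 0, -1],
    [-0.2, 0.15, 12, 0, -1],
    [-0.2, 0.15, 13.4, 0, -1],
    [-0.2, 0.15, 13.4, 0, -1],
  ],
)

```text
time_s: 1.9
position: [0.402, 0.2354, 0.0187]
ee_rot: [0.017, 1.0, -0.001, -0.002]
wrist_force: [1.0, -0.9, -0.5]
grip_width: 0.0854
grip_force: 0.0
```

Emit:
jog_arm(
  plan=[
    [0, 0, 0, 0, 1],
    [0, 0, 0, 0, 1],
    [0, 0, 0, 0, 1],
    [0, 0, 0, 0, 1],
    [0, 0, 0, 0, 1],
  ],
  force=35,
)

```text
time_s: 2.4
position: [0.4076, 0.236, 0.0249]
ee_rot: [0.019, 1.0, 0.002, 0.003]
wrist_force: [-4.2, -6.3, 31.5]
grip_width: 0.0227
grip_force: 38.5
```

Emit:
jog_arm(
  plan=[
    [0, 0, 0, 0, 1],
    [0, 0, 0, 0, 1],
    [0, 0, 0, 0, 1],
    [0, 0, 0, 0, 1],
    [0, 0, 0, 0, 1],
  ],
)

```text
time_s: 2.9
position: [0.4075, 0.2361, 0.0249]
ee_rot: [0.019, 1.0, 0.002, 0.003]
wrist_force: [-3.0, -6.3, 31.6]
grip_width: 0.0231
grip_force: 39.0
```

```bash
python3 - <<'E'
from h import *
a=snap('wrist');t=snap('top')
im=np.hstack([a['pixels'][:,100:500],cv2.resize(t['pixels'][140:300,220:360],(350,400))])
cv2.imwrite('pics/c1.png',im)
E
```

```text
(no output)
```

View pics/c1.png

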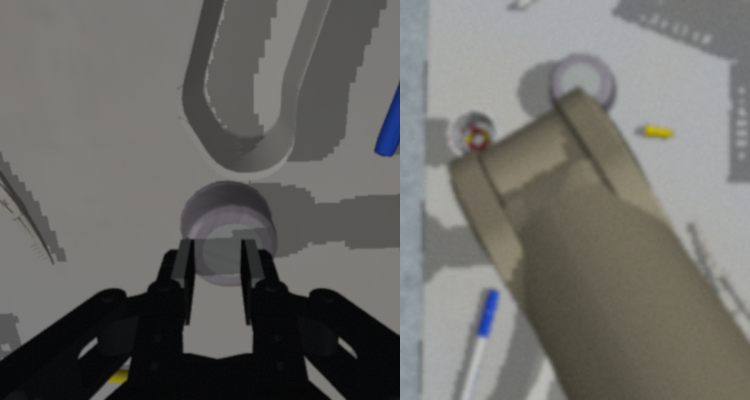

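The fingers closed on the far (+x) side of the pot and shoved it toward the dish; foot now near (330,245) in wrist pixels. I'll open, rise and re-measure.

Emit:
jog_arm(
  plan=[
    [0, 0, 0, 0, -1],
    [0, 0, 0, 0, -1],
    [0, 0, 0, 0, -1],
    [0, 0, 0, 0, -1],
    [0, 0, 0, 0, -1],
  ],
)

```text
time_s: 3.5
position: [0.4042, 0.2351, 0.0211]
ee_rot: [0.018, 1.0, 0.0, 0.0]
wrist_force: [-0.0, -0.1, 0.2]
grip_width: 0.0854
grip_force: 0.0
```

Emit:
jog_arm(
  plan=[
    [0, 0, -4, 0, -1],
    [0, 0, -8, 0, -1],
    [0, 0, -12, 0, -1],
    [0, 0, -13, 0, -1],
    [0, 0, -13, 0, -1],
  ],
)

```text
time_s: 4.0
position: [0.4049, 0.2357, 0.1523]
ee_rot: [0.018, 1.0, 0.001, 0.001]
wrist_force: [-0.3, 0.4, -0.5]
grip_width: 0.0856
grip_force: 0.0
```

```bash
python3 - <<'E'
from h import *
import pickle
b=snap('wrist','w2');t=snap('top','t2');a=snap('scene','s2');st=monitor.get_state();pickle.dump((b,t,a,st),open('w2.pkl','wb'))
print(st['position'],st['wrist_force'])
im=np.hstack([cv2.resize(b['pixels'][80:280,240:440],(400,400)),cv2.resize(a['pixels'][190:240,245:295],(400,400),interpolation=cv2.INTER_CUBIC)])
cv2.imwrite('pics/c2.png',im)
E
```

```text
[0.40312584 0.23434527 0.14898855] [ 0.31967723  1.01264647 -0.2551628 ]
```

View pics/c2.png

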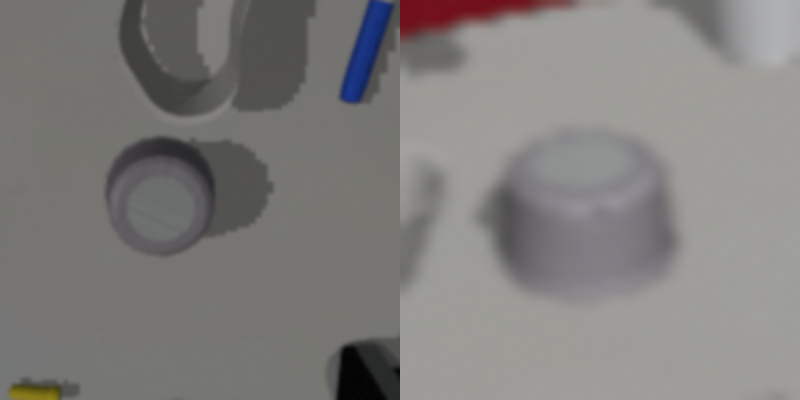

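The pot is unmoved (wrist (320.5,184), scene (268.1,210)). So the fingers had closed on top of its foot: the real fingertips sit about 6 mm behind the reported TCP at a 23 mm gap, rather than 14 mm ahead of it. I'll descend about 2 cm further, watching the force.

Emit:
jog_arm(
  plan=[
    [0, 0.1, 4, 0, -1],
    [0, 0.1, 8, 0, -1],
    [0, 0.1, 12, 0, -1],
    [0, 0.1, 13.4, 0, -1],
    [0, 0.1, 14.2, 0, -1],
  ],
)

```text
time_s: 4.65
position: [0.4018, 0.2341, 0.0053]
ee_rot: [0.018, 1.0, -0.002, -0.002]
wrist_force: [-0.5, -0.4, 0.1]
grip_width: 0.085
grip_force: 0.0
```

Emit:
jog_arm(
  plan=[
    [0, 0, 0.4, 0, -1],
    [0, 0, 0.7, 0, -1],
    [0, 0, 0.7, 0, -1],
  ],
)

```text
time_s: 4.95
position: [0.4044, 0.236, 0.002]
ee_rot: [0.018, 1.0, 0.0, 0.0]
wrist_force: [-0.6, 0.2, 0.1]
grip_width: 0.0858
grip_force: 0.0
```

Emit:
jog_arm(
  plan=[
    [0, 0, 0, 0, 1],
    [0, 0, 0, 0, 1],
    [0, 0, 0, 0, 1],
    [0, 0, 0, 0, 1],
    [0, 0, 0, 0, 1],
  ],
)

```text
time_s: 5.45
position: [0.4045, 0.2362, 0.0028]
ee_rot: [0.018, 1.0, 0.0, 0.0]
wrist_force: [-2.9, -3.0, 9.6]
grip_width: 0.0489
grip_force: 34.9
```

Gripped at 48.9 mm, which is near the foot. I'll regrip 6 mm deeper for security.

Emit:
jog_arm(
  plan=[
    [0, 0, 0, 0, -1],
    [0, 0, 0, 0, -1],
    [0, 0, 0.4, 0, -1],
    [0, 0, 0.8, 0, -1],
    [0, 0, 0.8, 0, -1],
  ],
)

```text
time_s: 5.95
position: [0.4036, 0.2355, -0.0072]
ee_rot: [0.018, 1.0, -0.0, -0.001]
wrist_force: [0.2, 0.4, 0.6]
grip_width: 0.0853
grip_force: 0.0
```

Emit:
jog_arm(
  plan=[
    [0, 0, 0, 0, 1],
    [0, 0, 0, 0, 1],
    [0, 0, 0, 0, 1],
    [0, 0, 0, 0, 1],
    [0, 0, 0, 0, 1],
  ],
)

```text
time_s: 6.45
position: [0.4043, 0.236, -0.0057]
ee_rot: [0.018, 1.0, 0.0, 0.0]
wrist_force: [-2.3, -1.8, 6.4]
grip_width: 0.0503
grip_force: 35.7
```

Emit:
jog_arm(
  plan=[
    [0, 0, -1, 0, 1],
    [0, 0, -3, 0, 1],
    [0, 0, -6, 0, 1],
    [0, 0, -10, 0, 1],
    [0, 0, -10, 0, 1],
  ],
)

```text
time_s: 6.95
position: [0.4072, 0.2377, 0.0992]
ee_rot: [0.019, 1.0, 0.003, 0.004]
wrist_force: [-0.1, 0.4, 0.1]
grip_width: 0.0502
grip_force: 37.0
```

```bash
python3 - <<'E'
from h import *
import pickle
b=snap('wrist','w3');a=snap('scene');st=monitor.get_state();pickle.dump((b,a,st),open('w3.pkl','wb'))
print(st['position'],st['wrist_force'],st['grip_width'])
im=np.hstack([b['pixels'][100:400,200:460],cv2.resize(a['pixels'][100:240,200:340],(420,300),interpolation=cv2.INTER_CUBIC)])
cv2.imwrite('pics/c3.png',im)
E
```

```text
[0.40480558 0.23637376 0.09501357] [-0.32853955  0.18507321 -0.44311102] 0.050470491622265794
```

View pics/c3.png

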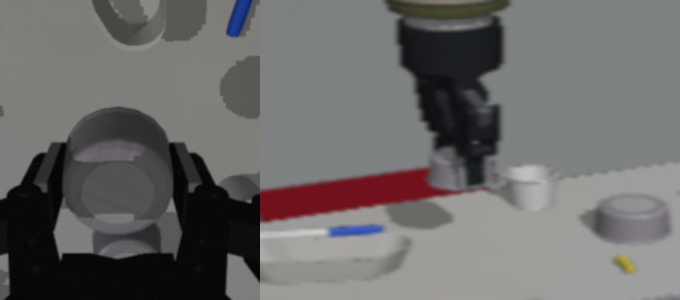

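Medium held level (foot at wrist (317,285)). Moving to a place beside the nest from which the wrist camera sees the small pot unobstructed.

Emit:
jog_arm(
  plan=[
    [-2, -2.4, -2, 0, 1],
    [-4.5, -5.5, -4, 0, 1],
    [-7.5, -9, -5.5, 0, 1],
    [-10, -12, -5.5, 0, 1],
    [-11, -13.2, -5.5, 0, 1],
  ],
)

```text
time_s: 7.55
position: [0.5107, 0.0953, 0.1482]
ee_rot: [0.021, 1.0, -0.001, 0.0]
wrist_force: [-0.7, 0.6, -0.8]
grip_width: 0.05
grip_force: 37.1
```

Emit:
jog_arm(
  plan=[
    [0, 0, 0, 0, 1],
    [0, 0, 0, 0, 1],
    [0, 0, 0, 0, 1],
  ],
)

```text
time_s: 7.85
position: [0.5081, 0.1012, 0.1478]
ee_rot: [0.017, 1.0, -0.0, -0.001]
wrist_force: [-0.0, 0.8, -0.7]
grip_width: 0.0501
grip_force: 37.1
```

```bash
python3 - <<'E'
from h import *
import pickle
b=snap('wrist','w4');a=snap('scene');st=monitor.get_state();pickle.dump((b,a,st),open('w4.pkl','wb'))
print(st['time_s'],st['position'],R.from_quat(st['ee_rot']).as_matrix().round(3))
im=cv2.resize(b['pixels'][100:330,60:400],None,fx=2.3,fy=2.3)
cv2.imwrite('pics/c4.png',im)
print(proj(b,[.5245,.0055,.0325]))
E
```

```text
7.95 [0.50844514 0.10122287 0.14830445] [[-0.999  0.034 -0.001]
 [ 0.034  0.999  0.   ]
 [ 0.001  0.    -1.   ]]
(np.float64(211.847109241405), np.float64(206.70315131319373))
```

View pics/c4.png

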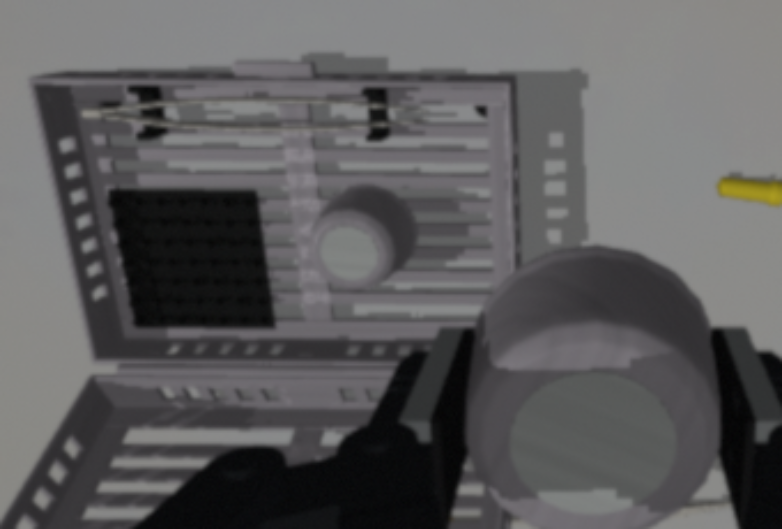

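Small foot disc at (211.7,209.6), held foot at (317.8,293.5); rim corners (75.2,133.9), (285.2,132.6), (101.7,255.7).

```bash
python3 - <<'E'
from h import *
import pickle
b,a,st=pickle.load(open('w4.pkl','rb')); b0=pickle.load(open('v0.pkl','rb'))[1]
p=st['position']
S=onz(b,211.7,209.6,.0325);H=onz(b,317.8,293.5,p[2]+.0057+.031)
for rr in (14,16): print(disc(b,211.7,209.6,.0325,rr))
print('small',S,'held',H,'held-tcp',H-p,'H height tri',tri(b,(211.7,209.6),b0,(390.5,184.5)))
for c in((75.2,133.9),(285.2,132.6),(101.7,255.7)): print(onz(b,*c,.026))
M=R.from_quat(st['ee_rot']).as_matrix()
d=S-p; d[2]=0; print('tool move (tcp over small)',M.T@d*100)
E
```

```text
(array([0.52742857, 0.00457312, 0.0325    ]), (211.2728452682495, 209.7869873046875), (22.292877197265625, 25.96221923828125))
(array([ 0.5261523 , -0.00458814,  0.0325    ]), (200.93509483337402, 208.7956199645996), (31.401187896728516, 49.2115364074707))
small [0.52726288 0.0049825  0.0325    ] held [0.50992704 0.10103345 0.18500445] held-tcp [ 0.0014819  -0.00018942  0.0367    ] H height tri (array([0.5240219 , 0.0074898 , 0.04010788]), np.float64(0.0010787852398397573))
[ 0.45667962 -0.10446833  0.026     ]
[0.46192186 0.07499796 0.026     ]
[ 0.57347956 -0.11063017  0.026     ]
tool move (tcp over small) [-2.21259939e+00 -9.55340519e+00 -3.46462987e-03]
```

Emit:
jog_arm(
  plan=[
    [-1, -3, 0, 0, 1],
    [-2, -6, 0, 0, 1],
    [-2.03, -9.5, 0, 0, 1],
    [-2.03, -9.5, 0, 0, 1],
    [-2.03, -9.5, 0, 0, 1],
  ],
)

```text
time_s: 8.45
position: [0.5258, 0.0041, 0.1487]
ee_rot: [0.019, 1.0, 0.0, -0.0]
wrist_force: [0.6, 1.0, 0.4]
grip_width: 0.0502
grip_force: 37.1
```

Emit:
jog_arm(
  plan=[
    [0, 0, 3, 0, 1],
    [0, 0, 6, 0, 1],
    [0, 0, 9, 0, 1],
    [0, 0, 10, 0, 1],
    [0, 0, 10, 0, 1],
  ],
)

```text
time_s: 8.95
position: [0.5248, 0.0056, 0.0475]
ee_rot: [0.017, 1.0, -0.0, -0.002]
wrist_force: [0.7, 1.0, -0.6]
grip_width: 0.0502
grip_force: 37.1
```

```bash
python3 - <<'E'
from h import *
st=monitor.get_state(); print(st['position'],st['ee_rot'],st['wrist_force'])
E
```

```text
[0.5248239  0.00559179 0.0474725 ] [ 1.73319644e-02  9.99848508e-01 -9.45529383e-05 -1.59874691e-03] [ 0.73471721  0.99242817 -0.61600461]
```

Emit:
jog_arm(
  plan=[
    [0, 0, 1, 0, 1],
    [0, 0, 2, 0, 1],
    [0, 0, 3, 0, 1],
    [0, 0, 3.8, 0, 1],
    [0, 0, 4.2, 0, 1],
  ],
)

```text
time_s: 9.45
position: [0.5255, 0.0042, 0.0057]
ee_rot: [0.018, 1.0, -0.0, -0.001]
wrist_force: [0.1, -0.9, -0.6]
grip_width: 0.0501
grip_force: 37.1
```

Emit:
jog_arm(
  plan=[
    [0, 0, 0.2, 0, 1],
    [0, 0, 0.4, 0, 1],
    [0, 0, 0.5, 0, 1],
  ],
)

```text
time_s: 9.75
position: [0.5262, 0.0042, 0.0018]
ee_rot: [0.018, 1.0, 0.0, 0.0]
wrist_force: [-0.3, 0.7, -0.4]
grip_width: 0.0501
grip_force: 37.1
```

Emit:
jog_arm(
  plan=[
    [0, 0, 0.1, 0, 1],
    [0, 0, 0.2, 0, 1],
    [0, 0, 0.2, 0, 1],
  ],
)

```text
time_s: 10.05
position: [0.5263, 0.0042, 0.0008]
ee_rot: [0.018, 1.0, 0.0, 0.0]
wrist_force: [-4.9, -0.4, 10.4]
grip_width: 0.0502
grip_force: 38.6
```

Emit:
jog_arm(
  plan=[
    [0, 0, 0, 0, -1],
    [0, 0, 0, 0, -1],
    [0, 0, 0, 0, -1],
    [0, 0, 0, 0, -1],
  ],
)

```text
time_s: 10.45
position: [0.526, 0.0042, -0.0004]
ee_rot: [0.018, 1.0, -0.0, -0.0]
wrist_force: [-0.3, 0.3, -0.3]
grip_width: 0.0852
grip_force: 0.0
```

Emit:
jog_arm(
  plan=[
    [0, 0, -2, 0, -1],
    [0, 0, -5, 0, -1],
    [0, 0, -9, 0, -1],
    [0, 0, -13, 0, -1],
    [0, 0, -15, 0, -1],
  ],
)

```text
time_s: 10.95
position: [0.5275, 0.004, 0.1533]
ee_rot: [0.019, 1.0, 0.0, 0.002]
wrist_force: [0.3, -0.4, 0.3]
grip_width: 0.0855
grip_force: 0.0
```

```bash
python3 - <<'E'
from h import *
import pickle
b=snap('wrist','w5');st=monitor.get_state();pickle.dump((b,st),open('w5.pkl','wb'))
print(st['time_s'],st['position'],R.from_quat(st['ee_rot']).as_matrix().round(3))
print(proj(b,[.526,.005,.0375]))
for r in(18,20,22): print(disc(b,*proj(b,[.526,.005,.0375]),.0375,r))
E
```

```text
11.0 [0.5286652  0.004106   0.15546747] [[-0.999  0.037  0.007]
 [ 0.037  0.999  0.001]
 [-0.007  0.002 -1.   ]]
(np.float64(318.67045007016185), np.float64(183.06095381859612))
(array([0.52782847, 0.00375355, 0.0375    ]), (317.3288345336914, 185.10744094848633), (32.65716552734375, 34.36869812011719))
(array([0.52767595, 0.00372146, 0.0375    ]), (317.2857894897461, 184.94267463684082), (33.8930549621582, 34.81378936767578))
(array([0.52782508, 0.00054943, 0.0375    ]), (313.6858329772949, 185.23579025268555), (46.85917282104492, 52.42670440673828))
```

Contact felt at the expected height (mouth on floor), and the medium foot is found at (.527,.004), level. Now to the large.

Emit:
jog_arm(
  plan=[
    [-0.5, 5, 0, 0, -1],
    [-1, 10, 0, 0, -1],
    [-1.5, 15, 0, 0, -1],
    [-2.3, 20, 0, 0, -1],
    [-2.3, 23.7, 0, 0, -1],
  ],
)

```text
time_s: 11.5
position: [0.5575, 0.2438, 0.149]
ee_rot: [0.017, 1.0, 0.0, -0.0]
wrist_force: [0.7, 0.1, -0.4]
grip_width: 0.0857
grip_force: 0.0
```

Emit:
jog_arm(
  plan=[
    [0, 0, 0, 0, -1],
    [0, 0, 0, 0, -1],
    [0, 0, 0, 0, -1],
    [0, 0, 0, 0, -1],
  ],
)

```text
time_s: 11.9
position: [0.5581, 0.2382, 0.1497]
ee_rot: [0.02, 1.0, -0.0, 0.0]
wrist_force: [0.3, 0.2, 0.5]
grip_width: 0.0856
grip_force: 0.0
```

```bash
python3 - <<'E'
from h import *
import pickle
b=snap('wrist','w6');st=monitor.get_state();pickle.dump((b,st),open('w6.pkl','wb'))
print(st['time_s'],st['position'],st['joint_vel'].round(3))
print(proj(b,[.559,.241,.036]))
for r in(24,26,28): print(disc(b,*proj(b,[.559,.241,.036]),.036,r))
E
```

```text
11.95 [0.55811233 0.2384866  0.14986662] [-0.001 -0.002 -0.007 -0.003 -0.    -0.001 -0.   ]
(np.float64(321.02426187354195), np.float64(186.75986347514035))
(array([0.55918349, 0.2407945 , 0.036     ]), (320.79688453674316, 186.9696502685547), (41.85081481933594, 44.09676742553711))
(array([0.55918561, 0.24081418, 0.036     ]), (320.8194808959961, 186.97111701965332), (42.20150375366211, 44.287052154541016))
(array([0.55915746, 0.24078507, 0.036     ]), (320.7849998474121, 186.9415798187256), (42.3809928894043, 44.687103271484375))
```

Emit:
jog_arm(
  plan=[
    [-0.05, 0.23, 4, 0, -1],
    [-0.05, 0.23, 8, 0, -1],
    [-0.05, 0.23, 12, 0, -1],
    [-0.05, 0.23, 14, 0, -1],
    [-0.05, 0.23, 15.5, 0, -1],
  ],
)

```text
time_s: 12.45
position: [0.5576, 0.2411, -0.0071]
ee_rot: [0.019, 1.0, -0.001, -0.001]
wrist_force: [0.2, 0.1, -0.9]
grip_width: 0.0855
grip_force: 0.0
```

Emit:
jog_arm(
  plan=[
    [0, 0, 0, 0, -1],
    [0, 0, 0, 0, -1],
  ],
)

```text
time_s: 12.65
position: [0.5591, 0.2424, -0.0043]
ee_rot: [0.019, 1.0, 0.0, 0.001]
wrist_force: [-0.0, 0.2, 0.2]
grip_width: 0.0857
grip_force: 0.0
```

Emit:
jog_arm(
  plan=[
    [0, 0, 0, 0, 1],
    [0, 0, 0, 0, 1],
    [0, 0, 0, 0, 1],
    [0, 0, 0, 0, 1],
    [0, 0, 0, 0, 1],
  ],
)

```text
time_s: 13.15
position: [0.5596, 0.2429, -0.0029]
ee_rot: [0.019, 1.0, 0.001, 0.001]
wrist_force: [-2.9, -1.8, 9.1]
grip_width: 0.0635
grip_force: 36.9
```

Emit:
jog_arm(
  plan=[
    [0, 0, -1, 0, 1],
    [0, 0, -4, 0, 1],
    [0, 0, -8, 0, 1],
    [0, 0, -12, 0, 1],
    [0, 0, -15.5, 0, 1],
  ],
)

```text
time_s: 13.65
position: [0.5587, 0.2425, 0.1531]
ee_rot: [0.018, 1.0, 0.001, 0.001]
wrist_force: [0.6, 0.4, -1.5]
grip_width: 0.0631
grip_force: 38.8
```

Emit:
jog_arm(
  plan=[
    [0, 0, 0, 0, 1],
    [0, 0, 0, 0, 1],
    [0, 0, 0, 0, 1],
  ],
)

```text
time_s: 13.95
position: [0.5576, 0.2423, 0.1489]
ee_rot: [0.018, 1.0, -0.0, -0.001]
wrist_force: [0.6, 0.2, -1.5]
grip_width: 0.063
grip_force: 38.8
```

```bash
python3 - <<'E'
from h import *
import pickle
b=snap('wrist','w7');st=monitor.get_state();pickle.dump((b,st),open('w7.pkl','wb'))
p=st['position'];print(p,st['grip_width'],st['ee_rot'])
z=p[2]+.005+.036; g=proj(b,[p[0],p[1],z]);print(g)
for r in(35,42,48):
  q=disc(b,*g,z,r); print(q, q[0]-p)
E
```

```text
[0.55741872 0.24220433 0.14845485] 0.06345147353442138 [ 1.83102656e-02  9.99831636e-01 -5.70058697e-04 -1.05335339e-03]
(np.float64(317.635663748167), np.float64(294.4619321904166))
(array([0.59280477, 0.25004328, 0.18945485]), (338.3411865234375, 362.16038513183594), (54.448211669921875, 145.32728576660156)) [0.03538605 0.00783895 0.041     ]
(array([0.57402618, 0.23950601, 0.18945485]), (312.71672439575195, 328.0495071411133), (27.022279739379883, 90.24378204345703)) [ 0.01660747 -0.00269832  0.041     ]
(array([0.57470731, 0.23743627, 0.18945485]), (307.90929412841797, 329.50858306884766), (29.815385818481445, 105.82373046875)) [ 0.01728859 -0.00476807  0.041     ]
```

Emit:
jog_arm(
  plan=[
    [0.5, -5, 0, 0, 1],
    [1, -10, 0, 0, 1],
    [1.5, -15, 0, 0, 1],
    [2, -20, 0, 0, 1],
    [2.1, -23.9, 0, 0, 1],
  ],
)

```text
time_s: 14.5
position: [0.5268, 0.0011, 0.1487]
ee_rot: [0.019, 1.0, -0.0, -0.001]
wrist_force: [-0.9, -0.5, -0.7]
grip_width: 0.0635
grip_force: 38.8
```

Emit:
jog_arm(
  plan=[
    [0, 0, 2, 0, 1],
    [0, 0, 5, 0, 1],
    [0, 0, 8, 0, 1],
    [0, 0, 9, 0, 1],
    [0, 0, 9, 0, 1],
  ],
)

```text
time_s: 15.0
position: [0.5268, 0.0043, 0.0578]
ee_rot: [0.018, 1.0, -0.001, -0.002]
wrist_force: [0.3, -0.4, -0.7]
grip_width: 0.0634
grip_force: 38.8
```

Emit:
jog_arm(
  plan=[
    [0, 0, 0, 0, 1],
    [0, 0, 0, 0, 1],
  ],
)

```text
time_s: 15.2
position: [0.5296, 0.0045, 0.0611]
ee_rot: [0.018, 1.0, 0.0, 0.001]
wrist_force: [-0.7, -1.0, -1.1]
grip_width: 0.0629
grip_force: 38.8
```

```bash
python3 - <<'E'
from h import *
import pickle
b=snap('wrist','w8');t=snap('top','t8');st=monitor.get_state();pickle.dump((b,t,st),open('w8.pkl','wb'))
p=st['position'];print(p,st['grip_width'],st['ee_rot'],st['wrist_force'])
E
```

```text
[0.52944636 0.00451752 0.06094307] 0.0629841213365166 [1.83414330e-02 9.99831201e-01 1.99245817e-04 1.05950823e-03] [-0.78019644 -0.30746568 -0.94341543]
```

Emit:
jog_arm(
  plan=[
    [0.12, 0, 0.5, 0, 1],
    [0.12, 0, 1.5, 0, 1],
    [0.12, 0, 2.5, 0, 1],
    [0.12, 0, 3.5, 0, 1],
    [0.12, 0, 4.5, 0, 1],
  ],
)

```text
time_s: 15.8
position: [0.5269, 0.0044, 0.0134]
ee_rot: [0.018, 1.0, -0.0, -0.0]
wrist_force: [0.0, 0.2, -1.0]
grip_width: 0.0631
grip_force: 38.8
```

Emit:
jog_arm(
  plan=[
    [0, 0, 0.4, 0, 1],
    [0, 0, 0.8, 0, 1],
    [0, 0, 1.1, 0, 1],
    [0, 0, 1.1, 0, 1],
  ],
)

```text
time_s: 16.2
position: [0.5276, 0.0044, 0.0039]
ee_rot: [0.018, 1.0, 0.0, 0.0]
wrist_force: [0.3, 1.0, -0.4]
grip_width: 0.0631
grip_force: 38.8
```

Emit:
jog_arm(
  plan=[
    [0, 0, 0.1, 0, 1],
    [0, 0, 0.2, 0, 1],
    [0, 0, 0.2, 0, 1],
  ],
)

```text
time_s: 16.5
position: [0.5278, 0.0044, 0.0035]
ee_rot: [0.019, 1.0, 0.0, 0.0]
wrist_force: [-8.0, -0.0, 20.2]
grip_width: 0.0627
grip_force: 41.2
```

Emit:
jog_arm(
  plan=[
    [0, 0, 0, 0, -1],
    [0, 0, 0, 0, -1],
    [0, 0, 0, 0, -1],
    [0, 0, 0, 0, -1],
  ],
)

```text
time_s: 16.9
position: [0.5273, 0.0045, 0.0016]
ee_rot: [0.018, 1.0, -0.0, -0.0]
wrist_force: [0.2, 0.6, -0.4]
grip_width: 0.0855
grip_force: 0.0
```

Emit:
jog_arm(
  plan=[
    [0, 0, -2, 0, -1],
    [0, 0, -5, 0, -1],
    [0, 0, -9, 0, -1],
    [0, 0, -13, 0, -1],
    [0, 0, -15, 0, -1],
  ],
)

```text
time_s: 17.4
position: [0.5288, 0.0043, 0.1552]
ee_rot: [0.019, 1.0, 0.0, 0.002]
wrist_force: [-0.2, 0.2, -0.0]
grip_width: 0.0851
grip_force: 0.0
```

Emit:
jog_arm(
  plan=[
    [0, 0, 0, 0, -1],
    [0, 0, 0, 0, -1],
  ],
)

```text
time_s: 17.6
position: [0.5274, 0.0046, 0.1516]
ee_rot: [0.018, 1.0, 0.0, 0.0]
wrist_force: [0.3, -0.4, -0.1]
grip_width: 0.0854
grip_force: 0.0
```

```bash
python3 - <<'E'
from h import *
import pickle
b=snap('wrist','w9');a=snap('scene');st=monitor.get_state();pickle.dump((b,a,st),open('w9.pkl','wb'))
print(st['time_s'],st['position'])
im=np.hstack([cv2.resize(b['pixels'][80:380,120:420],(400,400)),cv2.resize(a['pixels'][180:305,320:460],(400,400),interpolation=cv2.INTER_CUBIC)])
cv2.imwrite('pics/c9.png',im)
E
```

```text
17.7 [0.52648721 0.00452786 0.15033685]
```

View pics/c9.png

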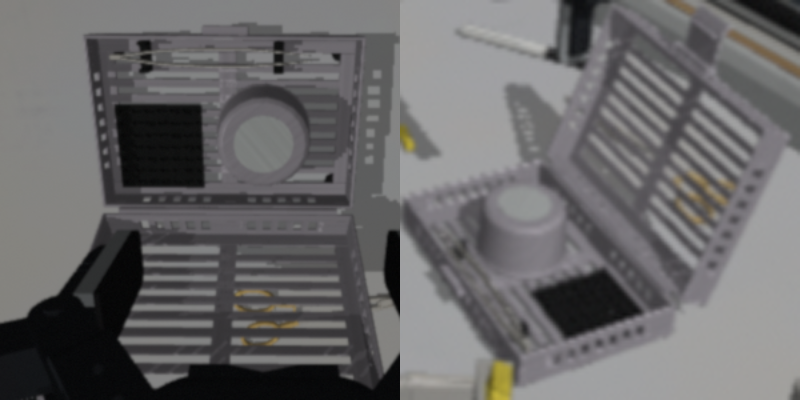

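The picture shows the large pot flat and upright over the nest, with nothing disturbed. Contact force came at the expected height. Now the lid: checking the space behind it with one computation.

```bash
python3 - <<'E'
from h import *
import pickle
a,b,c=pickle.load(open('v0.pkl','rb'))
print('bar',tri(b,(262,92),a,(378,149)),tri(b,(418,72),a,(497,210)))
print('device front row 97',onz(b,300,97,0),onz(b,420,80,0))
# lid corner from other view pairs: free edge outer corners, and latch tip
print('latch top',tri(b,(411,113.5),a,(429,182)))
for s in ((367.5,120),(449.5,121.5)): print(onz(b,*s,.13))
E
```

```text
bar (array([0.74600768, 0.30192875, 0.10338413]), np.float64(0.017022876677022493)) (array([ 0.79580735, -0.07152983,  0.08956132]), np.float64(0.023559574397568))
device front row 97 [0.76686256 0.2213222  0.        ] [ 0.80560883 -0.08969027  0.        ]
latch top (array([ 0.65279331, -0.02408012,  0.16820349]), np.float64(0.0017039432340873193))
[0.6534508  0.06559388 0.13      ]
[ 0.64546546 -0.11631035  0.13      ]
```

Emit:
jog_arm(
  plan=[
    [0, -2, -3, 0, 1],
    [0, -5, -6, 0, 1],
    [-2, -8.5, -8, 0, 1],
    [-5, -8.5, -8, 0, 1],
    [-9, -8.5, -8, 0, 1],
  ],
)

```text
time_s: 18.2
position: [0.6145, -0.0857, 0.2319]
ee_rot: [0.02, 1.0, 0.0, 0.0]
wrist_force: [1.0, 0.4, 0.7]
grip_width: 0.0122
grip_force: 0.0
```

Emit:
jog_arm(
  plan=[
    [-4, 0, 0, 0, 1],
    [-8.6, 0, 0, 0, 1],
    [-8.6, 0, 4, 0, 1],
    [-8.6, 0, 8, 0, 1],
    [-8.6, 0, 11.5, 0, 1],
  ],
)

```text
time_s: 18.7
position: [0.6991, -0.0871, 0.1119]
ee_rot: [0.019, 1.0, -0.0, -0.002]
wrist_force: [0.4, 1.4, -0.2]
grip_width: 0.0002
grip_force: 0.0
```

Emit:
jog_arm(
  plan=[
    [0, 0, 0, 0, 1],
    [0, 0, 0, 0, 1],
  ],
)

```text
time_s: 18.9
position: [0.6994, -0.0869, 0.1158]
ee_rot: [0.018, 1.0, -0.0, -0.001]
wrist_force: [0.9, -1.0, 2.1]
grip_width: 0.0003
grip_force: 0.0
```

Pull toward the robot, moderately slowly.

Emit:
jog_arm(
  plan=[
    [1.5, 0, 0, 0, 1],
    [3, 0, 0, 0, 1],
    [4.5, 0, 0, 0, 1],
    [6, 0, 0, 0, 1],
    [7.5, 0, 0, 0, 1],
  ],
)

```text
time_s: 19.4
position: [0.6384, -0.0851, 0.1306]
ee_rot: [0.018, 1.0, -0.001, 0.017]
wrist_force: [25.0, 0.5, 46.1]
grip_width: -0.0003
grip_force: 25.4
```

Emit:
jog_arm(
  plan=[
    [1, 0, 0, 0, 1],
    [2.2, 0, 0, 0, 1],
    [3.4, 0, 0, 0, 1],
    [4.6, 0, 0, 0, 1],
    [5.8, 0, 0, 0, 1],
  ],
)

```text
time_s: 19.9
position: [0.5886, -0.0847, 0.1416]
ee_rot: [0.018, 0.999, -0.0, 0.027]
wrist_force: [7.5, 0.8, 102.0]
grip_width: 0.0002
grip_force: 50.7
```

```bash
python3 - <<'E'
from h import *
import pickle
b=snap('top','t10');a=snap('scene','s10');w=snap('wrist','w10');st=monitor.get_state();pickle.dump((b,a,w,st),open('w10.pkl','wb'))
print(st['position'],st['wrist_force'])
b0=pickle.load(open('v0.pkl','rb'))[0]
# change in scene view: where the lid region changed
d=cv2.absdiff(a['pixels'],b0['pixels']).max(2)>25
ys,xs=np.nonzero(d[170:300,320:470]);print(xs.min()+320,xs.max()+320,ys.min()+170,ys.max()+170,d.sum())
# predicted pixel of lid_edge corners at some angles
for th in(1.95,1.2,1.0,.8):
    d_=np.array([-np.cos(th),np.sin(th)]);n=np.array([np.sin(th),np.cos(th)])
    for y in(.066,-.112):
        p=[.579+.122*d_[0]+.024*n[0],y,.026+.122*d_[1]+.024*n[1]];print(th,y,np.round(proj(a,p)),np.round(proj(b,p)))
E
```

```text
[ 0.58701543 -0.08484443  0.14201152] [  0.23619822   1.8811588  102.37196125]
320 455 170 276 32270
1.95 0.066 [397. 182.] [367. 123.]
1.95 -0.112 [454. 220.] [448. 121.]
1.2 0.066 [363. 182.] [370. 160.]
1.2 -0.112 [416. 222.] [453. 158.]
1.0 0.066 [353. 187.] [370. 171.]
1.0 -0.112 [405. 228.] [453. 169.]
0.8 0.066 [343. 194.] [370. 182.]
0.8 -0.112 [394. 237.] [452. 181.]
```

102 N upward: the tips rode onto the lid's top edge. Backing off upward at once.

Emit:
jog_arm(
  plan=[
    [0, 0, -2, 0, 1],
    [0, 0, -4, 0, 1],
    [0, 0, -7, 0, 1],
    [0, 0, -9, 0, 1],
    [0, 0, -9, 0, 1],
  ],
)

```text
time_s: 20.55
position: [0.5699, -0.0831, 0.2132]
ee_rot: [0.019, 1.0, 0.0, 0.005]
wrist_force: [-0.1, -0.0, 0.4]
grip_width: 0.0008
grip_force: 0.0
```

```bash
cat >> h.py <<'E'
def hinge(y,s,o,th,xh=.579):
    return [xh-s*np.cos(th)+o*np.sin(th)+.036*(y+.02),y,.026+s*np.sin(th)+o*np.cos(th)]
E
python3 - <<'E'
from h import *
import pickle
a0,b0,_=pickle.load(open('v0.pkl','rb'))
a=snap('scene','s11');b=snap('top','t11');w=snap('wrist','w11');st=monitor.get_state();pickle.dump((a,b,w,st),open('w11.pkl','wb'))
print(st['time_s'],st['position'],st['wrist_force'])
# left lid corner in scene: compare before/after patches near (393,182)
def corr(i0,i1,u,v,h=8,R_=45):
    t=i0[v-h:v+h+1,u-h:u+h+1]; s=i1[max(0,v-R_):v+R_,u-R_:u+R_]
    m=cv2.matchTemplate(s,t,cv2.TM_CCOEFF_NORMED);_,mx,_,l=cv2.minMaxLoc(m);return mx,(l[0]+u-R_+h,l[1]+max(0,v-R_)+h)
for n,i0,i1,pts in(('scene',a0,a,[(393,182),(454,221),(429,188)]),('top',b0,b,[(368,122),(448,123),(411,117)])):
    for p in pts: print(n,p,corr(i0['pixels'],i1['pixels'],*p))
E
```

```text
20.7 [ 0.56755567 -0.08224967  0.20788462] [ 0.40089501  0.49493229 -0.97119017]
scene (393, 182) (0.8772860169410706, (415, 194))
scene (454, 221) (0.8066927790641785, (448, 187))
scene (429, 188) (0.7895545959472656, (428, 217))
top (368, 122) (0.8915640711784363, (366, 147))
top (448, 123) (0.7446202635765076, (467, 123))
top (411, 117) (0.8164649605751038, (374, 151))
```

```bash
python3 - <<'E'
from h import *
import pickle
a,b,w,st=pickle.load(open('w11.pkl','rb'))
for n,s in(('wrist',w),('top',b),('scene',a)):
    g=cv2.cvtColor(s['pixels'],cv2.COLOR_BGR2GRAY)
    L=cv2.createLineSegmentDetector().detect(g)[0][:,0]
    box=np.array([proj(s,p) for p in [(.46,.07,.026),(.46,-.11,.026),(.65,.07,.15),(.65,-.11,.15)]]); lo,hi=box.min(0)-25,box.max(0)+25
    out=[]
    for l in L:
        if np.hypot(l[2]-l[0],l[3]-l[1])>38 and all(lo[i%2]<l[i]<hi[i%2] for i in range(4)): out.append(np.round(l).astype(int).tolist())
    print(n,sorted(out,key=lambda l:l[1]))
    for th in(0.6,1.0,1.3,1.5,1.7,1.95):
        print(th,'inner',[np.round(proj(s,hinge(y,.122,0,th))).astype(int).tolist() for y in(.066,-.112)],'outer',[np.round(proj(s,hinge(y,.122,.024,th))).astype(int).tolist() for y in(.066,-.112)])
E
```

```text
wrist [[412, 57, 484, 57], [404, 61, 338, 61], [484, 67, 477, 127], [366, 94, 321, 94], [454, 104, 461, 63], [301, 106, 353, 106], [355, 109, 353, 164], [473, 152, 513, 152], [299, 162, 299, 108], [351, 163, 301, 163], [396, 169, 444, 169], [291, 173, 288, 57], [454, 178, 527, 199], [352, 199, 278, 198], [411, 199, 353, 199], [392, 215, 437, 215], [333, 230, 277, 230], [384, 231, 334, 230], [521, 231, 453, 231], [321, 242, 321, 286], [464, 243, 423, 248], [399, 246, 519, 236], [463, 249, 394, 263], [313, 286, 314, 242], [402, 290, 460, 324]]
0.6 inner [[503, 72], [275, 73]] outer [[516, 90], [274, 91]]
1.0 inner [[523, 122], [273, 122]] outer [[529, 153], [273, 154]]
1.3 inner [[528, 172], [274, 173]] outer [[528, 206], [276, 207]]
1.5 inner [[526, 206], [276, 207]] outer [[522, 238], [279, 238]]
1.7 inner [[519, 237], [279, 237]] outer [[512, 263], [282, 263]]
1.95 inner [[508, 266], [283, 266]] outer [[497, 283], [286, 284]]
top [[368, 146, 441, 147], [437, 164, 438, 212], [392, 215, 352, 212]]
0.6 inner [[369, 199], [449, 200]] outer [[370, 191], [451, 192]]
1.0 inner [[370, 180],
[... 254 characters left out ...]
[368, 130], [450, 131]] outer [[367, 122], [448, 122]]
scene [[431, 160, 467, 175], [370, 169, 318, 179], [412, 171, 373, 149], [422, 188, 473, 214], [389, 200, 420, 224], [330, 202, 367, 228], [352, 231, 316, 204], [416, 262, 382, 229], [353, 305, 434, 310], [401, 311, 361, 309], [449, 314, 404, 312]]
0.6 inner [[330, 212], [375, 259]] outer [[336, 202], [382, 247]]
1.0 inner [[346, 194], [393, 238]] outer [[354, 187], [403, 229]]
1.3 inner [[360, 185], [410, 226]] outer [[369, 180], [421, 220]]
1.5 inner [[370, 181], [421, 221]] outer [[379, 178], [432, 217]]
1.7 inner [[379, 179], [432, 219]] outer [[388, 178], [442, 217]]
1.95 inner [[390, 180], [444, 219]] outer [[398, 182], [452, 220]]
```

Line picks (wrist rows 199/230, top row 146.5) put the lid at θ≈1.44, just past upright; tips are ~8 mm behind the TCP. Going back behind it, with the tips lower.

Emit:
jog_arm(
  plan=[
    [-4, -0.7, -1.5, 0, 1],
    [-8, -0.7, -1.5, 0, 1],
    [-9.2, -0.7, 2, 0, 1],
    [-9.2, -0.7, 6, 0, 1],
    [-9.2, -0.7, 10, 0, 1],
  ],
)

```text
time_s: 21.2
position: [0.6589, -0.0926, 0.1045]
ee_rot: [0.018, 1.0, -0.0, -0.0]
wrist_force: [-0.0, 0.1, -0.6]
grip_width: 0.0001
grip_force: 0.0
```

Emit:
jog_arm(
  plan=[
    [0, 0, 1.3, 0, 1],
    [0, 0, 1.3, 0, 1],
    [1, 0, 1.3, 0, 1],
    [2, 0, 1.3, 0, 1],
    [3, 0, 1.3, 0, 1],
  ],
)

```text
time_s: 21.7
position: [0.6301, -0.0918, 0.0968]
ee_rot: [0.018, 1.0, -0.0, 0.002]
wrist_force: [0.6, -0.7, -0.5]
grip_width: 0.0001
grip_force: 0.0
```

Emit:
jog_arm(
  plan=[
    [1, 0, 0, 0, 1],
    [2, 0, 0, 0, 1],
    [3, 0, 0, 0, 1],
  ],
)

```text
time_s: 22.0
position: [0.5994, -0.0904, 0.0952]
ee_rot: [0.018, 1.0, -0.0, 0.002]
wrist_force: [6.0, 0.3, 5.2]
grip_width: 0.0002
grip_force: 3.2
```

Emit:
jog_arm(
  plan=[
    [0.8, 0, 0, 0, 1],
    [1.6, 0, 0, 0, 1],
    [2.4, 0, 0, 0, 1],
    [3, 0, 0, 0, 1],
  ],
)

```text
time_s: 22.4
position: [0.5685, -0.089, 0.0938]
ee_rot: [0.018, 1.0, 0.0, 0.0]
wrist_force: [3.7, 0.5, -1.0]
grip_width: 0.0002
grip_force: 1.6
```

```bash
cat > lines.py <<'E'
from h import *
def run():
    st=monitor.get_state();print(st['time_s'],st['position'],st['wrist_force'])
    for n in('top','wrist'):
        s=snap(n); g=cv2.cvtColor(s['pixels'],cv2.COLOR_BGR2GRAY)
        L=cv2.createLineSegmentDetector().detect(g)[0][:,0]
        box=np.array([proj(s,p) for p in [(.44,.08,.026),(.44,-.12,.026),(.62,.08,.15),(.62,-.12,.15)]]); lo,hi=box.min(0)-5,box.max(0)+5
        out=[np.round(l).astype(int).tolist() for l in L if abs(l[2]-l[0])>25 and abs(l[3]-l[1])<5 and all(lo[i%2]<l[i]<hi[i%2] for i in range(4))]
        print(n,sorted(out,key=lambda l:l[1]))
        for th in(0,.1,.2,.4,.6,.8,1.0,1.2,1.4):
            print(th,'in',np.round(proj(s,hinge(.066,.122,0,th))),'out',np.round(proj(s,hinge(.066,.122,.024,th))))
run()
E
python3 lines.py
```

```text
22.4 [ 0.56854292 -0.0889921   0.09383455] [ 3.71717712  0.54981084 -0.97049381]
top [[366, 153, 425, 155], [432, 193, 403, 195], [393, 199, 368, 197]]
0 in [366. 212.] out [367. 211.]
0.1 in [367. 211.] out [368. 209.]
0.2 in [367. 210.] out [368. 206.]
0.4 in [368. 205.] out [369. 200.]
0.6 in [369. 199.] out [370. 191.]
0.8 in [370. 190.] out [370. 181.]
1.0 in [370. 180.] out [370. 170.]
1.2 in [370. 169.] out [370. 158.]
1.4 in [370. 158.] out [370. 147.]
wrist [[401, 29, 444, 29], [362, 41, 398, 41], [496, 42, 566, 41], [468, 43, 496, 41], [399, 43, 444, 43], [293, 43, 326, 40], [328, 46, 287, 46], [462, 47, 357, 47], [554, 48, 481, 47], [364, 56, 458, 56], [332, 62, 363, 57], [457, 62, 429, 63], [402, 63, 343, 62], [509, 63, 482, 64], [480, 76, 518, 73], [401, 83, 329, 81], [517, 83, 492, 83], [492, 84, 458, 82], [374, 90, 401, 91], [442, 93, 474, 94], [399, 98, 329, 98], [611, 99, 638, 98], [342, 105, 397, 104], [487, 106, 513, 106], [301, 115, 389, 115], [564, 120, 593, 118], [429, 125, 459, 124], [462, 127, 499, 126], [547, 133, 588, 133], [593, 140, 538, 138], [638, 141, 594, 141], [512, 146, 638, 147], [633, 150, 499, 150], [258, 158, 284, 158], [387, 159, 297, 159], [446, 161, 421, 160], [256, 221, 542, 223], [463, 228, 292, 226], [491, 232, 526, 231], [421, 232, 487, 232], [346, 235, 391, 235], [392, 236, 420, 233], [306, 238, 344, 237], [412, 246, 344, 245], [433, 250, 407, 252], [547, 251, 434, 251], [406, 252, 347, 252], [437, 306, 496, 304]]
0 in [560.  33.] out [592.  26.]
0.1 in [575.  31.] out [610.  27.]
0.2 in [592.  30.] out [629.  32.]
0.4 in [628.  38.] out [670.  54.]
0.6 in [666.  60.] out [709.  93.]
0.8 in [704.  98.] out [742. 149.]
1.0 in [734. 153.] out [760. 218.]
1.2 in [751. 220.] out [758. 288.]
1.4 in [749. 287.] out [739. 349.]
```

Lid at θ≈1.0 (wrist line row 222). Following the arc forward and down.

Emit:
jog_arm(
  plan=[
    [1, 0, 0, 0, 1],
    [2, 0, 0.2, 0, 1],
    [2.7, 0, 0.6, 0, 1],
    [3.4, 0, 1.1, 0, 1],
    [3.9, 0, 1.7, 0, 1],
  ],
)

```text
time_s: 23.0
position: [0.5287, -0.0877, 0.0762]
ee_rot: [0.018, 1.0, 0.0, -0.001]
wrist_force: [-0.7, 0.6, 4.6]
grip_width: -0.0
grip_force: 1.7
```

Emit:
jog_arm(
  plan=[
    [0.5, 0, 0.6, 0, 1],
    [1, 0, 1.3, 0, 1],
    [1.5, 0, 2, 0, 1],
    [1.5, 0, 2, 0, 1],
  ],
)

```text
time_s: 23.4
position: [0.5133, -0.087, 0.0552]
ee_rot: [0.018, 1.0, -0.0, -0.001]
wrist_force: [0.8, -0.6, -0.2]
grip_width: 0.0
grip_force: 0.0
```

Emit:
jog_arm(
  plan=[
    [0.2, 0, 0.4, 0, 1],
    [0.4, 0, 0.8, 0, 1],
    [0.4, 0, 1.1, 0, 1],
  ],
)

```text
time_s: 23.7
position: [0.5106, -0.087, 0.0453]
ee_rot: [0.018, 1.0, 0.0, -0.0]
wrist_force: [-1.0, 0.4, 2.8]
grip_width: 0.0
grip_force: 1.2
```

```bash
python3 lines.py | grep -v ^wrist
```

```text
23.7 [ 0.51056852 -0.08697449  0.04531629] [-0.98626762  0.35658341  2.80202803]
top [[363, 161, 432, 163], [398, 168, 369, 169], [437, 191, 407, 194], [363, 209, 438, 210], [437, 214, 396, 213]]
0 in [366. 212.] out [367. 211.]
0.1 in [367. 211.] out [368. 209.]
0.2 in [367. 210.] out [368. 206.]
0.4 in [368. 205.] out [369. 200.]
0.6 in [369. 199.] out [370. 191.]
0.8 in [370. 190.] out [370. 181.]
1.0 in [370. 180.] out [370. 170.]
1.2 in [370. 169.] out [370. 158.]
1.4 in [370. 158.] out [370. 147.]
0 in [602. 136.] out [647. 144.]
0.1 in [623. 141.] out [673. 155.]
0.2 in [646. 149.] out [702. 171.]
0.4 in [699. 177.] out [764. 221.]
0.6 in [759. 226.] out [829. 295.]
0.8 in [820. 299.] out [885. 392.]
1.0 in [872. 392.] out [917. 497.]
1.2 in [900. 492.] out [913. 589.]
1.4 in [896. 579.] out [877. 649.]
```

Emit:
jog_arm(
  plan=[
    [0, 0, 0.2, 0, 1],
    [0, 0, 0.4, 0, 1],
    [0, 0, 0.5, 0, 1],
  ],
)

```text
time_s: 24.1
position: [0.5112, -0.0871, 0.0432]
ee_rot: [0.019, 1.0, 0.001, 0.0]
wrist_force: [-18.6, 2.3, 43.2]
grip_width: 0.0
grip_force: 21.6
```

Emit:
jog_arm(
  plan=[
    [0, 0, 0.15, 0, 1],
    [0, 0, 0.3, 0, 1],
    [0, 0, 0.3, 0, 1],
  ],
)

```text
time_s: 24.4
position: [0.5112, -0.0872, 0.0429]
ee_rot: [0.019, 1.0, 0.002, 0.001]
wrist_force: [-28.1, 5.5, 67.0]
grip_width: 0.0001
grip_force: 33.4
```

The lid hit a hard stop at closed height (67 N through the fingertips, z unchanged). Lifting, then over the latch.

Emit:
jog_arm(
  plan=[
    [0, 0, -2, 0, 1],
    [0, 0, -5, 0, 1],
    [2, 1.6, -6, 0, 1],
    [5, 4, -6, 0, 1],
    [7.9, 6.6, -6, 0, 1],
  ],
)

```text
time_s: 24.9
position: [0.434, -0.0179, 0.098]
ee_rot: [0.019, 1.0, -0.0, 0.001]
wrist_force: [0.3, 0.7, 0.8]
grip_width: 0.0003
grip_force: 0.0
```

Emit:
jog_arm(
  plan=[
    [0, 0, 0, 0, 1],
    [0, 0, 0, 0, 1],
    [0, 0, 0, 0, 1],
  ],
)

```text
time_s: 25.2
position: [0.4352, -0.0186, 0.098]
ee_rot: [0.019, 1.0, -0.0, 0.001]
wrist_force: [-0.3, 0.0, 0.6]
grip_width: -0.0001
grip_force: 0.0
```

```bash
python3 - <<'E'
from h import *
import pickle
st=monitor.get_state();print(st['time_s'],st['position'],st['wrist_force'],st['joints'].round(2))
a=snap('scene','s13');t=snap('top','t13');w=snap('wrist','w13');pickle.dump((a,t,w,st),open('w13.pkl','wb'))
# scene view: lines near front edge / latch; predictions for latch lip corners at several phi and for lid edges
g=cv2.cvtColor(a['pixels'],cv2.COLOR_BGR2GRAY)
L=cv2.createLineSegmentDetector().detect(g)[0][:,0]
print([np.round(l).astype(int).tolist() for l in L if np.hypot(l[2]-l[0],l[3]-l[1])>9 and all(300<l[i]<430 for i in(0,2)) and all(215<l[i]<310 for i in(1,3))])
for z in(.026,.05): print(z,[np.round(proj(a,p)) for p in((.461,.072,z),(.455,-.107,z),(.581,.064,z),(.574,-.113,z))])
for ph in(0,.4,1.2,1.5,1.7): print(ph,[np.round(proj(a,(.453-.031*np.sin(ph)-.01*(ph<.1),y,.034-.031*np.cos(ph)))) for y in(0,-.034)])
E
```

```text
25.2 [ 0.43522963 -0.01864201  0.09798735] [-0.32642437  0.00362937  0.60047012] [-0.51  0.08  0.51  2.05 -0.05  1.02  1.55]
[[336, 219, 336, 233], [323, 232, 323, 218], [328, 233, 329, 221], [321, 247, 321, 231], [326, 257, 310, 239], [353, 291, 332, 268], [323, 234, 364, 282], [362, 282, 361, 298], [334, 253, 327, 258], [313, 264, 323, 259], [382, 294, 360, 301], [300, 236, 309, 247], [369, 222, 417, 267], [316, 271, 312, 264], [414, 284, 381, 293], [377, 256, 387, 267], [344, 265, 334, 256], [405, 264, 388, 247], [424, 250, 414, 247], [364, 276, 348, 256], [352, 256, 360, 265], [339, 228, 370, 221], [360, 251, 381, 246], [417, 267, 415, 283], [353, 305, 417, 309], [317, 300, 342, 300], [344, 302, 346, 292], [380, 240, 367, 227], [380, 247, 396, 263], [340, 234, 350, 247], [398, 263, 387, 252], [388, 250, 401, 262], [393, 263, 378, 249]]
0.026 [array([320., 240.]), array([361., 291.]), array([369., 229.]), array([416., 275.])]
0.05 [array([320., 231.]), array([362., 280.]), array([370., 220.]), array([417., 265.])]
0 [array([328., 270.]), array([336., 280.])]
0.4 [array([327., 269.]), array([335., 279.])]
1.2 [array([320., 264.]), array([327., 274.])]
1.5 [array([319., 261.]), array([327., 271.])]
1.7 [array([319., 259.]), array([327., 268.])]
```

Lid edges match the closed model (near top edge (323,234)–(364,282)), and the latch still stands out (corner ~(313,264)). Pressing the latch down.

Emit:
jog_arm(
  plan=[
    [0, 0, 3, 0, 1],
    [0, 0, 5.5, 0, 1],
    [0, 0, 6.3, 0, 1],
    [0, 0, 7, 0, 1],
  ],
)

```text
time_s: 25.75
position: [0.434, -0.0187, 0.0271]
ee_rot: [0.019, 1.0, -0.0, -0.001]
wrist_force: [-4.5, -0.6, 3.2]
grip_width: -0.0
grip_force: 2.1
```

Emit:
jog_arm(
  plan=[
    [0, 0, 0.6, 0, 1],
    [0, 0, 1.2, 0, 1],
    [0, 0, 1.8, 0, 1],
    [0, 0, 1.8, 0, 1],
  ],
)

```text
time_s: 26.15
position: [0.4343, -0.018, 0.0093]
ee_rot: [0.018, 1.0, -0.0, -0.0]
wrist_force: [-1.3, -0.6, 0.1]
grip_width: -0.0001
grip_force: 0.0
```

Emit:
jog_arm(
  plan=[
    [0, 0, 0.5, 0, 1],
    [-0.2, 0, 0.5, 0, 1],
    [-0.4, 0, 0.5, 0, 1],
    [-0.6, 0, 0.5, 0, 1],
    [-0.6, 0, 0.5, 0, 1],
  ],
)

```text
time_s: 26.65
position: [0.4387, -0.0183, 0.0042]
ee_rot: [0.018, 1.0, 0.0, -0.002]
wrist_force: [-7.0, 0.8, 3.9]
grip_width: 0.0
grip_force: 3.8
```

Emit:
jog_arm(
  plan=[
    [-0.3, 0, 0, 0, 1],
    [-0.5, 0, 0, 0, 1],
    [-0.5, 0, 0, 0, 1],
  ],
)

```text
time_s: 26.95
position: [0.4387, -0.0184, 0.0029]
ee_rot: [0.019, 1.0, 0.0, -0.007]
wrist_force: [-23.7, 1.4, 13.6]
grip_width: 0.0001
grip_force: 11.7
```

Emit:
jog_arm(
  plan=[
    [-0.2, 0, 0, 0, 1],
    [-0.4, 0, 0, 0, 1],
    [-0.4, 0, 0, 0, 1],
  ],
)

```text
time_s: 27.25
position: [0.4387, -0.0184, 0.0019]
ee_rot: [0.019, 1.0, 0.001, -0.011]
wrist_force: [-36.2, 1.8, 22.7]
grip_width: -0.0
grip_force: 18.2
```

Emit:
jog_arm(
  plan=[
    [0.5, 0, 0, 0, 1],
    [1.5, 0, 0, 0, 1],
    [1.5, 0, -3, 0, 1],
    [1.5, 0, -6, 0, 1],
    [-2, 5, -10, 0, 1],
  ],
)

```text
time_s: 27.75
position: [0.4587, 0.0111, 0.0938]
ee_rot: [0.022, 1.0, -0.0, 0.0]
wrist_force: [2.1, -0.1, -0.2]
grip_width: 0.0004
grip_force: 0.0
```

```bash
python3 - <<'E'
from h import *
import pickle
st=monitor.get_state();print(st['time_s'],st['position'],st['wrist_force'])
a=snap('scene','s14');t=snap('top','t14');w=snap('wrist','w14');pickle.dump((a,t,w,st),open('w14.pkl','wb'))
for n,s in(('scene',a),('wrist',w)):
    g=cv2.cvtColor(s['pixels'],cv2.COLOR_BGR2GRAY)
    c=np.array(proj(s,(.445,-.0175,.02))); 
    L=cv2.createLineSegmentDetector().detect(g)[0][:,0]
    print(n,c,[np.round(l,1).tolist() for l in L if np.hypot(l[2]-l[0],l[3]-l[1])>7 and np.abs(l.reshape(2,2)-c).max()<(28 if n=='scene' else 75)])
    for ph in(0,.2,.4,.8,1.5): print(ph,[np.round(proj(s,(.453-.031*np.sin(ph)-.010*np.cos(ph),y,.034-.0295*np.cos(ph)+.01*np.sin(ph)))) for y in(0,-.034)])
    for z in(.026,.05): print(z,[np.round(proj(s,p)) for p in((.461,.072,z),(.455,-.107,z))])
d=cv2.absdiff(a['pixels'],pickle.load(open('w13.pkl','rb'))[0]['pixels']).max(2)
print('changed px near lip out', (d[255:280,308:335]>25).sum())
E
```

```text
27.75 [0.45867171 0.01106496 0.09379144] [ 2.11879168 -0.11814968 -0.16949805]
scene [332.88710097 267.69832766] [[352.8999938964844, 290.8999938964844, 339.29998779296875, 275.70001220703125], [327.8999938964844, 258.29998779296875, 319.0, 249.6999969482422], [334.5, 278.6000061035156, 328.70001220703125, 268.79998779296875], [321.0, 249.1999969482422, 311.8999938964844, 242.3000030517578], [330.20001220703125, 268.79998779296875, 325.0, 260.70001220703125], [352.0, 255.5, 360.5, 264.3999938964844]]
0 [array([328., 269.]), array([336., 279.])]
0.2 [array([325., 269.]), array([333., 279.])]
0.4 [array([323., 268.]), array([331., 278.])]
0.8 [array([319., 265.]), array([327., 275.])]
1.5 [array([318., 257.]), array([326., 267.])]
0.026 [array([320., 240.]), array([361., 291.])]
0.05 [array([320., 231.]), array([362., 280.])]
wrist [266.26166666 174.4489903 ] [[305.6000061035156, 239.10000610351562, 328.1000061035156, 239.1999969482422], [240.10000610351562, 186.1999969482422, 247.8000030517578, 176.60000610351562], [248.1999969482422, 169.89999389648438, 297.0, 167.5], [271.8999938964
[... 858 characters left out ...]
, 190.1999969482422, 271.8999938964844, 190.39999389648438], [315.29998779296875, 228.6999969482422, 325.70001220703125, 234.1999969482422], [274.3999938964844, 193.89999389648438, 251.89999389648438, 193.6999969482422], [281.5, 232.0, 292.0, 228.39999389648438], [249.3000030517578, 177.6999969482422, 286.8999938964844, 176.10000610351562]]
0 [array([291., 166.]), array([248., 167.])]
0.2 [array([291., 159.]), array([247., 161.])]
0.4 [array([290., 153.]), array([245., 155.])]
0.8 [array([288., 145.]), array([241., 147.])]
1.5 [array([285., 147.]), array([233., 149.])]
0.026 [array([388., 194.]), array([145., 194.])]
0.05 [array([396., 205.]), array([126., 205.])]
changed px near lip out 223
```

Lip lines in both views (scene (328.7,268.8)–(334.5,278.6); wrist row ~169) match the home position (angle ≈ 0), with the lid edges at the closed height and the arm clear. Handing in.

```bash
python3 -c "
from rig import manip; print(manip.hand_in())"
```

```text
the job is handed in; nothing more can be done
None
```

I handed the job in at about 28 s. The medium and large gallipots are nested over the small one, the lid is shut and the latch is home, going by contact forces and camera line checks. The one rough moment was a peak of about 102 N at the wrist (limit 120 N), when the fingertips rode up onto the lid's top edge.

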